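Stand the fallen display panels back up

TASK

Two of the three small display panels have fallen on their faces, with their steel feet sticking up. Stand both back up where they fell, by gently pushing each foot over and down onto the table with the fingertips: do not pinch, lift or carry the panels. Leave the panel that still stands, and the jars, bottle and brush, as they are.

Things in the scene. Friction and masses are not known exactly. Their poses are not given: they have to be found in the camera images.
- panel_a: Framed panel with a foot, an L in side view: dark wood frame, face with blue border. Starts fallen on its face, foot up. About 0.4 kg, two thirds of it in the foot. Origin: middle of the heel, the edge where face meets foot underside; on the table fallen or standing. x: heel to frame top; z: heel to foot's free edge. Fallen: z up, x level, away from the robot (yaw within 0.35 of +x). Standing: x up, z level.
- panel_b: Framed panel with a foot, an L in side view: red-painted frame, face with red border. Starts fallen on its face, foot up. About 0.4 kg, two thirds of it in the foot. Origin: middle of the heel, the edge where face meets foot underside; on the table fallen or standing. x: heel to frame top; z: heel to foot's free edge. Fallen: z up, x level, away from the robot (yaw within 0.35 of +x). Standing: x up, z level.
- panel_c: A third panel of the same build and size, white-painted frame and green border, which stands upright on its foot and is to be left alone. Origin: middle of the heel, on the table. z up; the frame stands x -12 to 0, y -50 to 50, z 0 to 150; the foot lies x -90 to 0, y -40 to 40, z 0 to 6. It swaps places with the fallen ones.
- foot_a (a point): Middle of the free edge of panel_a's foot, on the foot's inner face. Foot: dark steel plate 90 long, 80 wide, 6 thick, square to the frame; starts upright, its inner face looking away from the robot. Pushed near this edge towards the robot (panel -x) the panel rolls about its heel; past about 45 degrees it falls onto its foot by itself.
- back_a (a point): Centre of panel_a's back, 75 from the heel along the frame. Frame: 150 long, 100 wide, 12 thick; lying, its plain plywood back is up. This point is 12 above the table when fallen, 75 when standing.
- foot_b (a point): Middle of the free edge of panel_b's foot, on the foot's inner face. Foot: dark steel plate 90 long, 80 wide, 6 thick, square to the frame; starts upright, its inner face looking away from the robot. Pushed near this edge towards the robot (panel -x) the panel rolls about its heel; past about 45 degrees it falls onto its foot by itself.
- back_b (a point): Centre of panel_b's back, 75 from the heel along the frame. Frame: 150 long, 100 wide, 12 thick; lying, its plain plywood back is up. This point is 12 above the table when fallen, 75 when standing.
- jar_blue: Closed blue ink jar, black lid, 52 across, 48 high; loose, to be left alone. Origin: centre of its underside, z up.
- jar_purple: Closed purple ink jar, lighter purple lid, 52 across, 48 high; loose, to be left alone. Origin: centre of its underside, z up.
- jar_black: Closed black ink jar, aluminium lid, 52 across, 48 high; loose, to be left alone. Origin: centre of its underside, z up.
- jar_amber: Closed amber glass ink jar, black lid, 52 across, 48 high; loose, to be left alone. Origin: centre of its underside, z up.
- glue: White plastic bottle with red cap, 38 across, 105 high; loose, to be left alone. Origin: centre of its underside, z up.
- brush: Brush lying flat on the table near the right side, loose, to be left alone. Origin: under it; x along it from handle to bristles.
Not all that is in view belongs to the job. Leave any orange or pink look-alike of the panel_b alone.

How it is judged:
By the outcome, as a careful person would: the job done as asked, in the order asked, and still so for the second after the job is handed in, with the robot touching nothing.
It also fails if it takes over 51 s, if anything falls off the work surface, if the arm or the gripper's body presses on something with over 40 N, if the wrist force passes 120 N, or if a joint passes its speed limit or range.

ROBOT

A 6-joint arm with a two-finger parallel gripper is mounted at the origin on the work surface. World frame = base frame: x ahead of the robot, y to its left, z up, the work surface at z = 0. Lengths are in mm, angles in rad, forces in N, time in s.
With the tool pointing down it reaches from about 400 to 925 mm from the base axis. Payload 3.4 kg.
Tool frame: the origin (TCP) lies midway between the tips of the shut fingers; the grasp point (between the pads) lies 19 mm behind it (robot.grip_depth is the y of the grasp point in the tool frame, in mm); y points along the fingers, z is the direction in which the jaws open and shut, and the axes are right-handed (so a half turn about y gives the same grasp; the last joint's range is limited). The gripper opens to 85 mm and grips with 20 to 120 N. Pads are 22 mm wide; open, the fingers measure 114 mm over their backs; the gripper's body (76 mm by 85 mm) begins 54 mm behind the grasp point. The pads swing forward as they close: fully open they stand 13 mm farther back than shut.
Start: joints at [-1.312, 0.307, 1.506, -0, 1.328, -0.073], TCP at [187.28, -543.652, 231.305] pointing down, gripper open.
Joint ranges: [-3.12, 3.12], [-1.05, 2.28], [0.14, 2.33], [-1.42, 4.57], [0.1, 2.73], [-2.68, 2.68]. Speed limits (rad/s): [2.57, 2.57, 3.14, 3.14, 3.14, 3.14].

INTERFACE

Orientations are given as a unit quaternion [w, x, y, z].
In Python, from workcell import sense, cams, hand_in, nets, robot gives the robot as it stands. The module is installed in compiled form; this text tells all that it offers.
- The arm moves only by the tool carry_out, never from a script. Its argument "increments" is a list that holds one entry, the list of rows, each a list of 7 numbers: the shift along the world's x, y, z in cm, then the turn, a rotation vector about the world's x, y, z in degrees, then the opening, from 0 (shut) to 1 (fully open). A call has 1 to 10 rows; each row shifts and turns the commanded pose from where the row before left it; what a row does not reach is not made up. A row lasts 1/12 s, in which the tool goes at most 41.7 mm and 7.16 degrees, less where a joint would pass 70% of its speed; a pose out of reach is approached as far as the arm can. A call with a gripper value outside its range is refused whole. The fingers move at their own pace and stop on an object; the grip force is fixed at half the most. Time passes only in rows, so rows that do not move let the fingers close. It gives the time, the measured TCP pose, the force and the opening at its end, in the units of the state.
- sense(): the state, without advancing time (a new reading comes with each control period).
- cams.capture(name): name is "side" or "top" or "wrist"; returns the picture (400x640x3 uint8, red, green, blue); there is no depth.
- cams.camera_info(name): a dict with "vertical_fov" (degrees; the focal length in pixels is half the picture's height over the tangent of half this angle, whatever the lens; pixels are square), "cx", "cy" (the principal point, pixels), "camera_from_world" (4x4, takes a point from world to camera coordinates); the wrist camera has in their place "tool_from_camera" (4x4, takes a point from camera to tool coordinates, whose origin is the TCP and whose axes are the tool frame's). Camera axes: x right, y up, looking along -z (the intrinsics and any distortion apply to the point x, -y, -z); pixel columns grow to the right and rows downward; lengths in mm; the calibration is good to about 2 mm. A picture is of the moment at which its call begins: read the wrist's pose just before it. camera_info takes no time and is no camera call.
- hand_in(): hands the job in, once; it reports no verdict.
Trained networks look in the newest picture that a camera, given by its name, has taken for a name from the list of things; names that differ only in an ending like _2 or _b are one class to them, and where a whole thing is asked for, a point or a joint stands for the part that bears it (a point fixed in the world has none). Each returns a list of dicts, best first, with "conf" (0 to 1); they miss things now and then, are a little off and sometimes report something else, mostly with a low value. They report only what shows in the picture. A call takes as long as a camera call. They do not tell look-alikes from the thing itself.
- nets.cut_out(camera, target): "pixels" (400x640 bool, what is visible of it) and "rect" ([left, top, right, bottom] in pixels, round what is visible of it).
The state is a dict: "t": time; "q": joint angles; "qvel": joint speeds; "joint_efforts": joint torques, N m; "tool_pos": TCP position; "tool_rot": TCP orientation; "force": force on the tool from outside, world axes, zero at the start; "wrist_torque": the same for the moment, N m; "width": finger opening in mm.
Only numpy, scipy, OpenCV 4.12 (cv2) and the standard library are available. Lean on these libraries where they do the work, as an engineer would, in place of code of your own. Each camera call takes 0.05 s, during which the arm holds its last target. There are 200 camera calls.

## Working session

There is one attempt and no reset: what is moved stays moved. The work goes in short steps, Python scripts to look and compute and a tool call to move; the robot and the scene stay as the last step left them, time stands still between calls to the robot, and variables do not carry over. Pictures are saved under pics/ and viewed, about 8 in all and at most 12, crops included, and the job is handed in when it is done.

Besides the shell and the picture viewer there is one more tool, called after "Emit:" as name([rows], argument=value, ...), one row to a line, values as JSON. carry_out: Moves the arm, as the interface text tells. Its arguments: {"type":"object","properties":{"increments":{"type":"array","items":{"type":"array","items":{"type":"array","items":{"type":"number"}}}}},"required":["increments"]}

```bash
mkdir -p pics
cat > h.py <<'E'
import numpy as np,cv2
from workcell import sense,cams,hand_in,nets,robot
def snap(n,f):
    im=cams.capture(n); cv2.imwrite('pics/'+f,im[:,:,::-1]); return im
def cam(n):
    i=cams.camera_info(n); f=200/np.tan(np.radians(i['vertical_fov'])/2); return i,f,np.array(i['camera_from_world'])
def proj(n,P):
    i,f,T=cam(n); p=np.atleast_2d(P)@T[:3,:3].T+T[:3,3]
    return np.c_[i['cx']+f*p[:,0]/-p[:,2], i['cy']-f*p[:,1]/-p[:,2]]
def ray(n,uv,z):
    i,f,T=cam(n); d=np.array([(uv[0]-i['cx'])/f,-(uv[1]-i['cy'])/f,-1]); R=T[:3,:3]; o=-R.T@T[:3,3]; d=R.T@d
    return o+d*(z-o[2])/d[2]
E
python3 - <<'E'
from h import *
snap('top','t0.png');snap('side','s0.png')
for n in('top','side'):
    print(cams.camera_info(n))
s=sense();print(s['t'],s['tool_pos'],s['tool_rot'],s['width'])
E
```

```text
{'vertical_fov': 51.22783725323345, 'cx': 321.9894352085743, 'cy': 197.77520355928561, 'camera_from_world': array([[-1.10678727e-02, -9.99909560e-01, -7.64027289e-03,
        -3.95668640e+01],
       [ 9.97145116e-01, -1.16073778e-02,  7.46115687e-02,
        -5.55153236e+02],
       [-7.46935044e-02, -6.79266945e-03,  9.97183403e-01,
        -1.38955552e+03],
       [ 0.00000000e+00,  0.00000000e+00,  0.00000000e+00,
         1.00000000e+00]])}
{'vertical_fov': 51.95314188945908, 'cx': 319.45580435202885, 'cy': 192.0894365380845, 'camera_from_world': array([[-9.48662196e-01, -3.16226093e-01, -6.41065582e-03,
         5.28573933e+02],
       [ 1.97146990e-01, -6.07037238e-01,  7.69830407e-01,
        -2.05819861e+02],
       [-2.47331968e-01,  7.29045163e-01,  6.38216302e-01,
        -1.00335411e+03],
       [ 0.00000000e+00,  0.00000000e+00,  0.00000000e+00,
         1.00000000e+00]])}
0.1 [ 187.12498218 -543.04125954  230.49357373] [ 0.11669969 -0.11683512  0.69804385 -0.69675355] 85.60396218567355
```

View pics/t0.png

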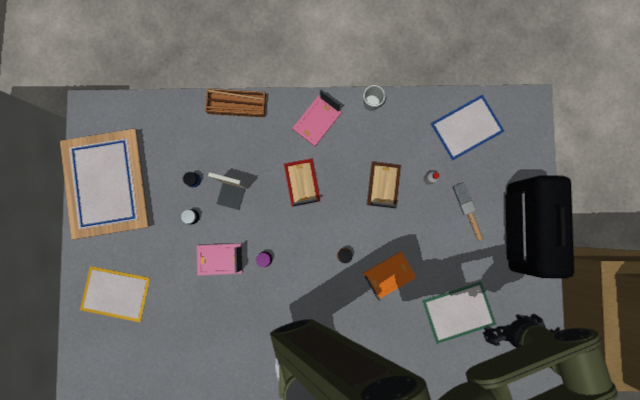

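View pics/s0.png

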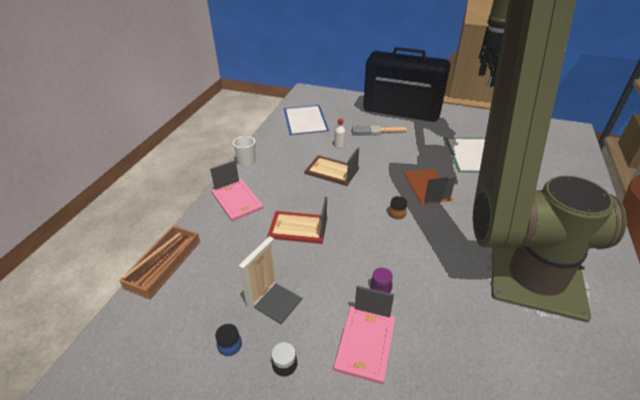

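The red-framed plywood-backed panel (top 302,183; side 298,225) fits panel_b. The dark-wood one (top 384,185; side 333,168) fits panel_a. The pink ones (top 317,118 and 219,259) and the orange one (390,274) are look-alikes, and the white one (side 262,272) is panel_c. I'll confirm this in an enlarged crop.

Run:
```python
from h import *
t=cv2.imread('pics/t0.png');s=cv2.imread('pics/s0.png')
a=cv2.resize(t[150:215,275:415],(770,357),interpolation=cv2.INTER_CUBIC)
b=cv2.resize(s[140:250,255:370],None,fx=2.1,fy=2.1,interpolation=cv2.INTER_CUBIC)
c=np.zeros((600,770,3),np.uint8);c[:357]=a;c[360:360+b.shape[0],:b.shape[1]]=b
cv2.imwrite('pics/c0.png',c)
```

```text
(no output)
```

View pics/c0.png

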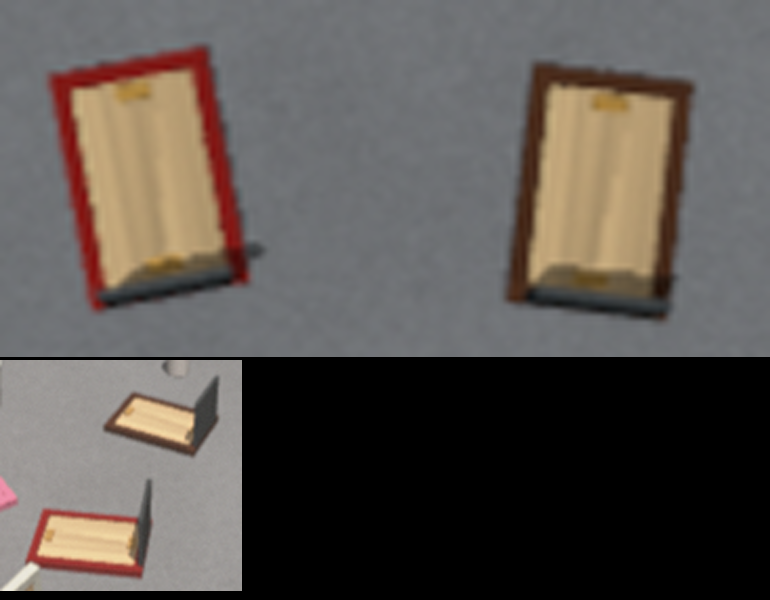

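The crop confirms it: the left one is the red frame (panel_b) and the right one is dark wood (panel_a), both with plywood back up and steel foot at the near edge. Next I'll compute poses from the crop corners.

Run:
```python
from h import *
C={'b':[(50,74),(208,48),(249,283),(95,308)],'a':[(537,63),(693,86),(665,318),(507,300)]}
for k,v in C.items():
    P=np.array([ray('top',(275+u/5.5-.5+.1,150+w/5.5-.5+.1),12) for u,w in v])[:,:2]
    d=P[0]+P[1]-P[2]-P[3]; print(k,np.linalg.norm(P-np.roll(P,-1,0),axis=1))
    y=np.arctan2(d[1],d[0]); 
    e=P[1]-P[0]+P[2]-P[3]; y2=np.arctan2(e[0],-e[1])
    c=P.mean(0); ym=.6*y+.4*y2; x=np.array([np.cos(ym),np.sin(ym)]); h=c-75*x
    print(' yaw',y,y2,'centre',c,'heel',h)
    Q=lambda X,Y,Z:[*(h+X*x+Y*np.array([-x[1],x[0]])),Z]
    print(proj('side',[Q(150,50,12),Q(150,-50,12),Q(0,-50,12),Q(0,50,12),Q(6,-40,90),Q(6,40,90)]).round())
    print(' foot edge inner',Q(6,0,90))
from scipy.spatial.transform import Rotation as R
q=sense()['tool_rot'];print(R.from_quat(np.roll(q,-1)).as_matrix().round(3))
for n,uv in dict(blue=(191,179),black=(190,216),pur=(264,259),amb=(345,255)).items(): print(n,ray('top',uv,48))
print('glue',ray('top',(433,176),105),'c',ray('top',(226,178),150))
```

```text
b [ 99.70097419 148.92391008  96.38781994 148.73640563]
 yaw 0.17279245259669274 0.15106149718263878 centre [610.33218901  21.95784521] heel [536.33975615   9.70550339]
[[268. 235.]
 [276. 210.]
 [328. 215.]
 [323. 241.]
 [326. 196.]
 [321. 216.]]
 foot edge inner [np.float64(542.2591507802358), np.float64(10.68569073764735), 90]
a [ 97.75802709 145.51470064  97.87041091 148.94141907]
 yaw -0.14419496019825295 -0.1428366261924675 centre [ 598.59371338 -256.72756569] heel [ 524.36622568 -245.99071004]
[[305. 170.]
 [319. 155.]
 [360. 166.]
 [347. 183.]
 [358. 147.]
 [348. 160.]]
 foot edge inner [np.float64(530.3044246946222), np.float64(-246.84965849443316), 90]
[[-0.945 -0.     0.326]
 [-0.326  0.002 -0.945]
 [-0.    -1.    -0.002]]
blue [620.45788599 389.900409    48.        ]
black [497.18537763 391.68915775  48.        ]
pur [353.35285365 146.4789963   48.        ]
amb [ 363.56589392 -119.42701151   48.        ]
glue [ 613.73795643 -400.57498699  105.        ] c [609.60628049 248.74180201 150.        ]
```

Poses (yaw ±0.15) agree with the side view. First I go to panel_a: hover beyond its foot at about (564,-252), jaws parallel to the foot edge, fingers about 40% open.

Emit:
carry_out([
  [[1.9,1.45,0,0,0,-1.4,0.4],[1.9,1.45,0,0,0,-1.4,0.4],[1.9,1.45,0,0,0,-1.4,0.4],[1.9,1.45,0,0,0,-1.4,0.4],[1.9,1.45,0,0,0,-1.4,0.4],[1.9,1.45,0,0,0,-1.4,0.4],[1.9,1.45,0,0,0,-1.4,0.4],[1.9,1.45,0,0,0,-1.4,0.4],[1.9,1.45,0,0,0,-1.4,0.4],[1.9,1.45,0,0,0,-1.4,0.4]],
])

```text
t: 0.93
tool_pos: [377.9, -397.5, 230.9]
tool_rot: [0.03, -0.031, 0.707, -0.706]
force: [0.3, -0.0, 0.0]
width: 34.3
```

Emit:
carry_out([
  [[1.9,1.45,0,0,0,-1.4,0.4],[1.9,1.45,0,0,0,-1.4,0.4],[1.9,1.45,0,0,0,-1.4,0.4],[1.9,1.45,0,0,0,-1.4,0.4],[1.9,1.45,0,0,0,-1.4,0.4],[1.9,1.45,0,0,0,-1.4,0.4],[1.9,1.45,0,0,0,-1.4,0.4],[1.9,1.45,0,0,0,-1.4,0.4],[1.9,1.45,0,0,0,-1.4,0.4],[1.6,1.45,0,0,0,-0.7,0.4]],
])

```text
t: 1.77
tool_pos: [565.3, -252.6, 230.7]
tool_rot: [-0.052, 0.051, 0.705, -0.705]
force: [0.5, 0.2, -0.1]
width: 34.1
```

Emit:
carry_out([
  [[0,0,0,0,0,0,0.4],[0,0,0,0,0,0,0.4]],
])

```text
t: 1.93
tool_pos: [564.5, -252.8, 230.6]
tool_rot: [-0.051, 0.05, 0.705, -0.705]
force: [0.0, -0.7, 0.3]
width: 34.3
```

Run:
```python
from h import *
im=snap('wrist','w0.png');print(sense()['tool_pos'],cams.camera_info('wrist'))
```

```text
[ 563.81731229 -253.40181666  230.65220425] {'vertical_fov': 70.89160262790978, 'cx': 322.64764769434396, 'cy': 203.78274800491968, 'tool_from_camera': array([[-1.26749198e-03, -9.65331806e-01, -2.61022791e-01,
        -6.53896136e+01],
       [-5.11496328e-04,  2.61023593e-01, -9.65332286e-01,
        -1.43063825e+02],
       [ 9.99999066e-01, -1.09003873e-03, -8.24608984e-04,
         5.10629888e-01],
       [ 0.00000000e+00,  0.00000000e+00,  0.00000000e+00,
         1.00000000e+00]])}
```

View pics/w0.png

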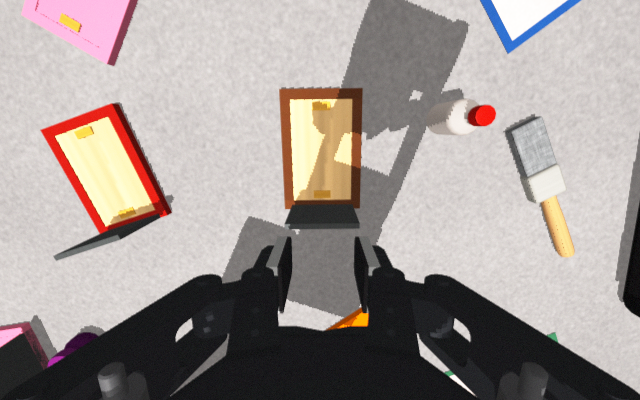

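The wrist view shows panel_a centred (col 322), with its foot edge at row about 215, square to the jaws. Now I descend to z about 77.

Emit:
carry_out([
  [[0,0,-1.9,0,0,0,0.4],[0,0,-1.9,0,0,0,0.4],[0,0,-1.9,0,0,0,0.4],[0,0,-1.9,0,0,0,0.4],[0,0,-1.9,0,0,0,0.4],[0,0,-1.9,0,0,0,0.4],[0,0,-1.9,0,0,0,0.4],[0,0,-1.9,0,0,0,0.4],[0,0,0,0,0,0,0.4]],
])

```text
t: 2.73
tool_pos: [560.3, -253.3, 75.5]
tool_rot: [-0.054, 0.049, 0.706, -0.704]
force: [-0.8, -0.7, -0.3]
width: 34.2
```

Emit:
carry_out([
  [[-0.5,0.07,0,0,0,0,0.4],[-0.5,0.07,0,0,0,0,0.4],[-0.5,0.07,0,0,0,0,0.4],[-0.4,0.06,0,0,0,0,0.4],[-0.4,0.06,0,0,0,0,0.4],[-0.4,0.06,0,0,0,0,0.4],[-0.4,0.06,0,0,0,0,0.4]],
])

```text
t: 3.32
tool_pos: [533.7, -249.6, 80.3]
tool_rot: [0.05, -0.052, -0.705, 0.706]
force: [1.0, -0.6, 0.6]
width: 34.2
```

Run:
```python
from h import *
im=snap('side','s1.png');s=sense();print(s['tool_pos'],s['force'])
cv2.imwrite('pics/s1c.png',cv2.resize(im[100:220,270:430,::-1],None,fx=4,fy=4,interpolation=cv2.INTER_CUBIC))
```

```text
[ 532.38537464 -249.06051963   79.9025729 ] [-1.16793532  0.09731767  0.82561966]
```

View pics/s1c.png

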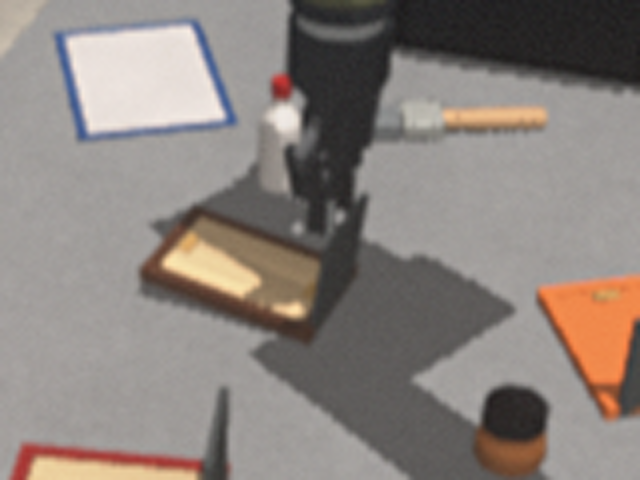

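The fingers are just at the foot's inner face, inside its width, and the panel hasn't moved. I push along the arc in small steps and watch the force.

Emit:
carry_out([
  [[-0.4,0.06,-0.1,0,0,0,0.4],[-0.4,0.06,-0.1,0,0,0,0.4],[-0.4,0.06,-0.1,0,0,0,0.4],[-0.4,0.06,-0.1,0,0,0,0.4],[-0.4,0.06,-0.1,0,0,0,0.4],[-0.4,0.06,-0.1,0,0,0,0.4],[-0.4,0.06,-0.15,0,0,0,0.4],[-0.4,0.06,-0.15,0,0,0,0.4]],
])

```text
t: 4.03
tool_pos: [500.6, -244.1, 70.0]
tool_rot: [-0.051, 0.051, 0.705, -0.705]
force: [0.5, 1.1, -1.1]
width: 34.6
```

Run:
```python
from h import *
im=snap('side','s2.png');s=sense();print(s['tool_pos'],s['force'])
cv2.imwrite('pics/s2c.png',cv2.resize(im[100:220,270:430,::-1],None,fx=4,fy=4,interpolation=cv2.INTER_CUBIC))
```

```text
[ 499.32947774 -243.61455396   69.58403787] [-1.65270923  0.57821077 -1.0563846 ]
```

View pics/s2c.png

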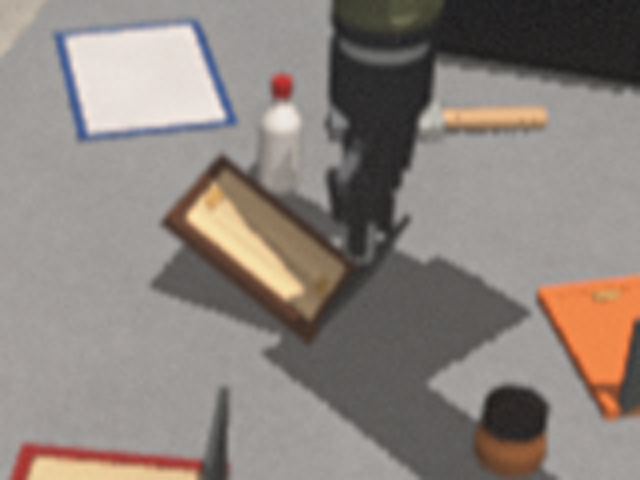

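Panel_a has rolled about 30° and its heel hasn't moved. I carry on past the tipping point.

Emit:
carry_out([
  [[-0.4,0.06,-0.15,0,0,0,0.4],[-0.4,0.06,-0.15,0,0,0,0.4],[-0.4,0.06,-0.15,0,0,0,0.4],[-0.4,0.06,-0.2,0,0,0,0.4],[-0.4,0.06,-0.2,0,0,0,0.4],[-0.4,0.06,-0.2,0,0,0,0.4],[-0.5,0.07,-0.2,0,0,0,0.4],[-0.6,0.09,-0.1,0,0,0,0.4],[-0.8,0.11,0,0,0,0,0.4],[-0.8,0.11,0,0,0,0,0.4]],
])

```text
t: 4.92
tool_pos: [449.4, -236.7, 56.7]
tool_rot: [-0.051, 0.051, 0.705, -0.705]
force: [-0.2, -0.5, 0.7]
width: 33.9
```

Emit:
carry_out([
  [[-0.5,0.07,0.3,0,0,0,0.4],[0,0,0.5,0,0,0,0.4],[0,0,0.5,0,0,0,0.4]],
])

```text
t: 5.17
tool_pos: [444.9, -236.2, 70.4]
tool_rot: [-0.051, 0.051, 0.705, -0.705]
force: [0.3, -0.5, 0.3]
width: 34.3
```

Run:
```python
from h import *
im=snap('side','s3.png');s=sense();print(s['tool_pos'],s['force'])
cv2.imwrite('pics/s3c.png',cv2.resize(im[100:220,270:430,::-1],None,fx=4,fy=4,interpolation=cv2.INTER_CUBIC))
```

```text
[ 446.19921987 -236.92547438   71.49043766] [-0.17046031 -0.31187811  0.64371852]
```

View pics/s3c.png

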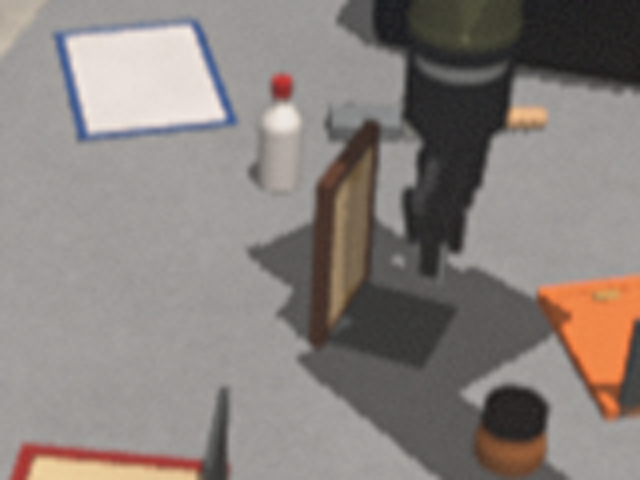

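Panel_a stands flat on its foot. I go up, then across to panel_b (hover at (576,16), turned +17.5°).

Emit:
carry_out([
  [[0,0,2,0,0,0,0.4],[0,0,2,0,0,0,0.4],[0,0,2,0,0,0,0.4],[0,0,2,0,0,0,0.4],[0,0,2,0,0,0,0.4],[0,0,2,0,0,0,0.4],[0,0,2,0,0,0,0.4],[0,0,2,0,0,0,0.4]],
])

```text
t: 5.88
tool_pos: [445.8, -236.4, 231.6]
tool_rot: [0.05, -0.052, -0.705, 0.706]
force: [-0.5, -0.4, 0.8]
width: 34.5
```

Emit:
carry_out([
  [[1.3,2.53,0,0,0,1.75,0.4],[1.3,2.53,0,0,0,1.75,0.4],[1.3,2.53,0,0,0,1.75,0.4],[1.3,2.53,0,0,0,1.75,0.4],[1.3,2.53,0,0,0,1.75,0.4],[1.3,2.53,0,0,0,1.75,0.4],[1.3,2.53,0,0,0,1.75,0.4],[1.3,2.53,0,0,0,1.75,0.4],[1.3,2.53,0,0,0,1.75,0.4],[1.3,2.53,0,0,0,1.75,0.4]],
])

```text
t: 6.72
tool_pos: [576.4, 18.3, 230.5]
tool_rot: [-0.058, 0.057, -0.705, 0.705]
force: [1.1, 0.7, -0.1]
width: 34.2
```

Emit:
carry_out([
  [[0,0,0,0,0,0,0.4],[0,0,0,0,0,0,0.4]],
])

```text
t: 6.88
tool_pos: [576.3, 18.2, 230.1]
tool_rot: [-0.058, 0.057, -0.705, 0.705]
force: [0.2, -0.3, 0.7]
width: 34.3
```

Run:
```python
from h import *
im=snap('wrist','w1.png');print(sense()['tool_pos'],sense()['t'])
```

```text
[575.50764414  17.14551818 230.00260475] 6.9333
```

View pics/w1.png

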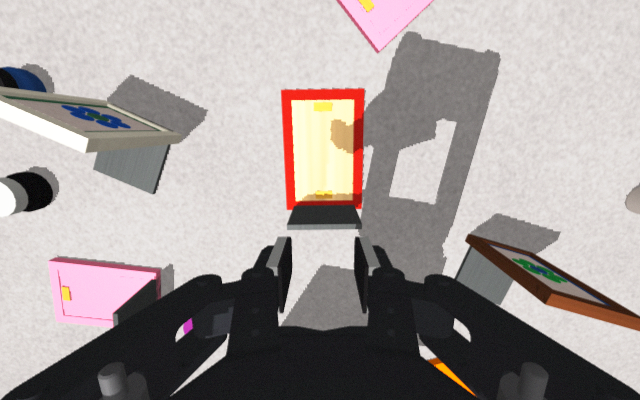

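The wrist view matches the panel_a case: red panel centred (col 324), foot edge near row 215. I use the same sequence along panel_b's axis.

Emit:
carry_out([
  [[0,0,-1.9,0,0,0,0.4],[0,0,-1.9,0,0,0,0.4],[0,0,-1.9,0,0,0,0.4],[0,0,-1.9,0,0,0,0.4],[0,0,-1.9,0,0,0,0.4],[0,0,-1.9,0,0,0,0.4],[0,0,-1.9,0,0,0,0.4],[0,0,-1.9,0,0,0,0.4],[0,0,0,0,0,0,0.4]],
])

```text
t: 7.68
tool_pos: [572.0, 15.5, 74.7]
tool_rot: [0.054, -0.059, 0.705, -0.705]
force: [-1.3, 0.3, 0.2]
width: 34.1
```

Emit:
carry_out([
  [[-0.5,-0.08,0,0,0,0,0.4],[-0.5,-0.08,0,0,0,0,0.4],[-0.5,-0.08,0,0,0,0,0.4],[-0.4,-0.07,0,0,0,0,0.4],[-0.4,-0.07,0,0,0,0,0.4],[-0.4,-0.07,0,0,0,0,0.4],[-0.4,-0.07,0,0,0,0,0.4]],
])

```text
t: 8.27
tool_pos: [544.8, 11.4, 78.7]
tool_rot: [-0.058, 0.056, -0.705, 0.705]
force: [0.7, 0.1, -0.1]
width: 34.5
```

Emit:
carry_out([
  [[-0.4,-0.07,-0.1,0,0,0,0.4],[-0.4,-0.07,-0.1,0,0,0,0.4],[-0.4,-0.07,-0.1,0,0,0,0.4],[-0.4,-0.07,-0.1,0,0,0,0.4],[-0.4,-0.07,-0.1,0,0,0,0.4],[-0.4,-0.07,-0.1,0,0,0,0.4],[-0.4,-0.07,-0.15,0,0,0,0.4],[-0.4,-0.07,-0.15,0,0,0,0.4]],
])

```text
t: 8.93
tool_pos: [511.6, 5.9, 68.5]
tool_rot: [0.057, -0.057, 0.705, -0.705]
force: [0.7, 0.1, 0.3]
width: 33.9
```

Run:
```python
from h import *
im=snap('side','s4.png');s=sense();print(s['tool_pos'],s['force'])
cv2.imwrite('pics/s4c.png',cv2.resize(im[140:260,240:400,::-1],None,fx=4,fy=4,interpolation=cv2.INTER_CUBIC))
```

```text
[510.14615838   5.90556349  68.12713175] [-0.76858451 -0.52388427 -0.59321111]
```

View pics/s4c.png

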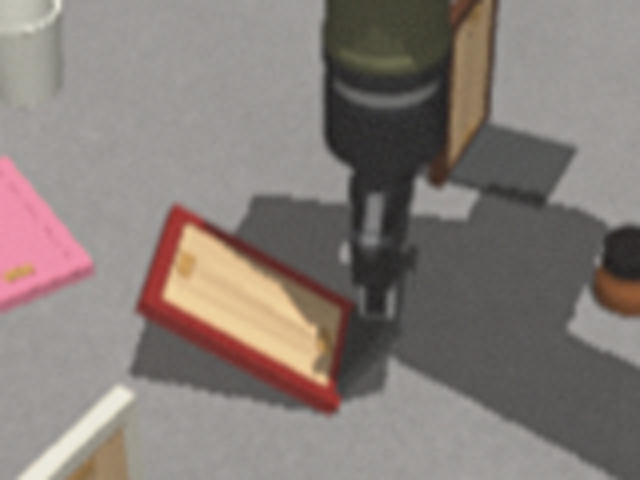

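Panel_b is rolling the same way, at about 30° with the heel in place. I finish the roll, back off upward, then move clear.

Emit:
carry_out([
  [[-0.4,-0.07,-0.15,0,0,0,0.4],[-0.4,-0.07,-0.15,0,0,0,0.4],[-0.4,-0.07,-0.15,0,0,0,0.4],[-0.4,-0.07,-0.2,0,0,0,0.4],[-0.4,-0.07,-0.2,0,0,0,0.4],[-0.4,-0.07,-0.2,0,0,0,0.4],[-0.5,-0.08,-0.2,0,0,0,0.4],[-0.6,-0.1,-0.1,0,0,0,0.4],[-0.8,-0.13,0,0,0,0,0.4],[-0.8,-0.13,0,0,0,0,0.4]],
])

```text
t: 9.82
tool_pos: [460.4, -2.8, 55.2]
tool_rot: [0.057, -0.057, 0.705, -0.705]
force: [-0.8, 0.4, -0.0]
width: 34.1
```

Emit:
carry_out([
  [[-0.5,-0.08,0.3,0,0,0,0.4],[0,0,0.5,0,0,0,0.4],[0,0,0.5,0,0,0,0.4],[0,0,0,0,0,0,0.4]],
])

```text
t: 10.15
tool_pos: [457.8, -3.6, 69.7]
tool_rot: [-0.058, 0.056, -0.705, 0.705]
force: [-0.1, -0.4, 0.5]
width: 34.0
```

Emit:
carry_out([
  [[0,0,2,0,0,0,0.4],[0,0,2,0,0,0,0.4],[0,0,2,0,0,0,0.4],[0,0,2,0,0,0,0.4],[0,0,2,0,0,0,0.4],[0,0,2,0,0,0,0.4],[0,0,2,0,0,0,0.4],[0,0,2,0,0,0,0.4],[0,0,0,0,0,0,0.4],[0,0,0,0,0,0,0.4]],
])

```text
t: 10.98
tool_pos: [457.7, -3.5, 229.7]
tool_rot: [-0.058, 0.055, -0.705, 0.705]
force: [-0.1, -0.3, -0.8]
width: 34.1
```

Run:
```python
from h import *
snap('side','s5.png');s=sense();print(s['t'],s['tool_pos'],s['force'])
```

```text
11.0333 [456.59852536  -3.40213998 228.56277928] [-0.55470636  1.00706189 -0.92979177]
```

View pics/s5.png

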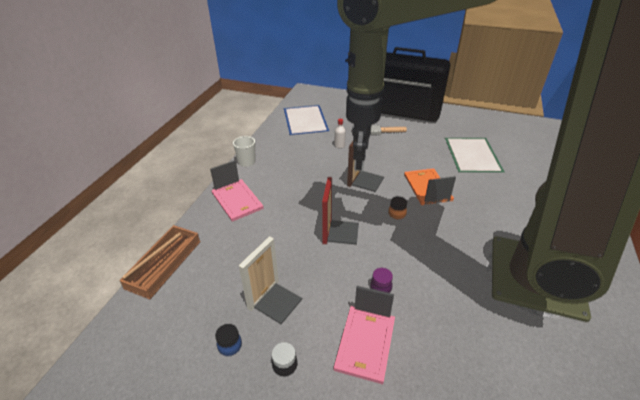

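Both panels stand (red at 327,210; dark at 352,163). Panel_c, the jars, the bottle, the brush and the look-alikes are at their first-picture pixels. The gripper is well clear, so I hand in.

```bash
python3 -c "
from h import *
print(hand_in())"
```

```text
the job is handed in; nothing more can be done
None
```

Both fallen panels are standing on their feet again. I stood up panel_a (dark wood) first, then panel_b (red), by pushing each foot over its heel with the fingertips, without pinching or lifting.

Mid-roll pictures showed the heels staying where they fell. The force readings, taken at the end of each move, stayed at about 2 N or less.

The last side picture shows both panels upright and the gripper clear at about z 230 mm. By eye, panel_c, the jars, the bottle, the brush and the look-alikes are where they were in the first picture. I did not re-measure final poses numerically. I handed in at about 11 s of the 51 s allowed, and no checks failed or disagreed.

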